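# Open a gear unit and latch its idler lever out of mesh

### The job

Get the small gear unit ready for a gear change: loosen its two captive wing screws one after the other by turning them anticlockwise as far as they go, lift the cover straight off and lay it flat, handle up, on the mottled grey soldering board beside it. Then press the sprung idler lever inside down until its catch holds it, and let go. Leave the jars and tools round about where they are.

Things in the scene. Friction and masses are not known exactly. Their poses are not given: they have to be found in the camera images.
- unit_top (a point): Gear unit: fixed grey frame, 214 x 84 mm, with an end block (36 x 78 mm, 86 mm high) at each end of its long axis, a thin plate along its -y side and an open middle 138 mm long. The point is the centre of its plan at the height of the block tops. x runs along the long axis (roughly away from the robot), z up.
- screw_near_grip (a point): Captive steel wing screw on the end block nearer the robot (86 mm along -x from the unit's centre): upright flat wing 34 mm long (its own x), 9 mm thick (its own y), 20 mm high, standing through a slot in the cover. The point is the middle of the wing, 12 mm above the cover's top; the wing reaches from 2 to 22 mm above the cover.
- screw_far_grip (a point): The same kind of wing screw on the end block farther from the robot (86 mm along +x from the unit's centre); same sizes.
- screw_near (a joint): Turn of the near wing screw, rad, growing anticlockwise from above. At the start (0 to 0.3) the wing lies across its slot and holds the cover; at its stop, 1.35, it is loose: the wing stands along the slot (crosswise to the unit) and the cover lifts over it. Light friction (0.04 N m), stays where left.
- screw_far (a joint): The same for the far wing screw.
- cover_grip (a point): Loose aluminium cover, 210 x 87 mm, 4 mm thick, 0.2 kg, with 12 mm skirts down both long sides (1.5 mm play on the blocks) and a slot round each screw. Dark bar handle in the middle, 40 mm along x (the long axis), 12 mm wide, 24 mm high. The point is in the handle, 14 mm above the plate, 10 below the handle's top; with the cover laid down, 30 mm above what it lies on.
- board: Mottled grey heat-proof soldering board, fixed, 264 mm along its own x, 242 mm along its own y (which points roughly towards the robot), 15 mm thick. Origin at the centre of its underside. A jar and tweezers lie at its two x ends; the middle (x from -70 to +70 mm) is free over the whole of y.
- lever_pad (a point): Centre of the top of the press pad (ribbed dark steel, 30 mm along the lever x 26 mm) of the sprung idler lever, under the cover: 25 mm along -x and 6 mm along +y from unit_top and 11 mm below it when up. Hinge 75 mm farther along +x. Pressed straight down it goes down 31 mm to its stop. The catch is a dark steel hook 30 mm beyond the pad, along -x: do not push on it.
- lever (a joint): Lever angle in rad: 0 up (spring pushes it there), grows as it is pressed down; stop at 0.42. At about 0.34 to 0.35 the catch snaps over the lever's pin; pressed on to the stop and let go, the lever rises to about 0.345 and stays. Pressing at the pad takes 4 N at the top, rising to about 11 N at the stop; a stop below 15 N may come too early when the catch gives way.
- flux_jar: Small white jar, 50 mm wide, 51 mm high, on the board near a back corner. Leave alone. Origin at its underside.
- tweezers: Steel tweezers, 126 mm long, 9 mm high, lying on the board along its other end. Leave alone.
- oil_jar: Grey jar with screw cap, 46 mm wide, 72 mm high, at the back of the bench. Leave alone.
- amber_bottle: Brown bottle, 44 mm wide, 87 mm high, at the back of the bench. Leave alone.
- spool: Spool, 48 mm wide, 20 mm high, at the back of the bench. Leave alone.

How it is judged:
By the outcome, as a careful person would: the job done as asked, in the order asked, and still so for the second after the job is handed in, with the robot touching nothing.
It also fails if it takes over 64 s, if anything falls off the work surface, if the arm or the gripper's body presses on something with over 40 N, if the wrist force passes 120 N, or if a joint passes its speed limit or range.

### The arm

A 6-joint arm with a two-finger parallel gripper is mounted at the origin on a cart in front of the work surface, level with it; the furniture and walls round the work are solid. World frame = base frame: x ahead of the robot, y to its left, z up, the work surface at z = 0. Lengths are in m, angles in rad, forces in N, time in s.
With the tool pointing down it reaches from about 0.35 to 0.975 m from the base axis. Payload 4.9 kg.
Tool frame: the origin (TCP) lies midway between the tips of the shut fingers; the grasp point (between the pads) lies 19 mm behind it; z points along the fingers, y is the line along which they close (so a half turn about z gives the same grasp; the last joint's range is limited). The gripper opens to 85 mm and grips with 20 to 120 N. Pads are 22 mm wide; open, the fingers measure 114 mm over their backs; the gripper's body (76 mm by 85 mm) begins 54 mm behind the grasp point. The pads swing forward as they close: fully open they stand 13 mm farther back than shut.
Start: joints at [-1.463, 0.053, 1.613, -0, 1.476, -0.119], TCP at [0.141, -0.609, 0.231] pointing down, gripper open.
Joint ranges: [-3.01, 3.01], [-1.01, 2.22], [0.06, 2.58], [-1.02, 4.17], [0.09, 2.62], [-3.14, 3.14]. Speed limits (rad/s): [2.57, 2.57, 3.14, 3.14, 3.14, 3.14].

### API

Orientations are given as a unit quaternion [w, x, y, z].
In Python, from plant import state, grab_frame, camera_info, job_done, spot_in, masks_of, pinpoint gives the robot as it stands.
- The arm moves only by the shell command python3 -m handwheel 'ROWS' [OPENING]. ROWS is JSON, a list that holds one entry, the list of rows, each a list of 6 numbers: the shift along the world's x, y, z in m, then the turn, a rotation vector about the world's x, y, z in degrees. In form: [[[tx, ty, tz, ax, ay, az], ...]]. A call has 1 to 20 rows; each row shifts and turns the commanded pose from where the row before left it; what a row does not reach is not made up. A row lasts 1/12 s, in which the tool goes at most 41.7 mm and 7.16 degrees, less where a joint would pass 70% of its speed; a pose out of reach is approached as far as the arm can. A call is refused whole if a number of a shift passes 0.0417 or a number of a turn 7.16, either way. A call with a gripper value outside its range is refused whole. OPENING is the opening, from 0 (shut) to 1 (fully open), set as the call begins (- or left out, the last holds). The fingers move at their own pace and stop on an object; the grip force is fixed at half the most. Time passes only in rows, so rows that do not move let the fingers close. It gives the time, the measured TCP pose, the force, the opening and the grip force at its end, in the units of the state.
- state(): the state, without advancing time (a new reading comes with each control period).
- grab_frame(name): name is "scene" or "top" or "wrist"; returns (picture, depth): 480x640x3 uint8, blue, green, red; 480x640 float32, m along the optical axis (not along the pixel's ray), 0 where there is no reading.
- camera_info(name): a dict with "fx", "fy", "cx", "cy" (pixels), "T" (4x4, takes a point from camera to world coordinates). Camera axes: x right, y up, looking along -z (the intrinsics and any distortion apply to the point x, -y, -z); pixel columns grow to the right and rows downward; lengths in m; the calibration is good to about 2 mm. A picture is of the moment at which its call begins: read the wrist's pose just before it. camera_info takes no time and is no camera call; for the wrist camera it gives the pose at the moment of the call.
- job_done(): hands the job in; it is judged then, once.
Trained networks look in the newest picture that a camera, given by its name, has taken for a name from the list of things; names that differ only in an ending like _2 or _b are one class to them, and where a whole thing is asked for, a point or a joint stands for the part that bears it (a point fixed in the world has none). Each returns a list of dicts, best first, with "conf" (0 to 1); they miss things now and then, are a little off and sometimes report something else, mostly with a low value. They report only what shows in the picture. A call takes as long as a camera call.
- spot_in(camera, thing): "box" ([left, top, width, height] in pixels, round what is visible of it).
- masks_of(camera, thing): "region" (480x640 bool, what is visible of it) and "box" ([left, top, width, height] in pixels, round what is visible of it).
- pinpoint(camera, thing): "position" ([column, row] in pixels: a listed point, or the origin of a listed thing).
The state is a dict: "time": time; "joint_pos": joint angles; "joint_vel": joint speeds; "joint_efforts": joint torques, N m; "tool_pos": TCP position; "tool_rot": TCP orientation; "contact_force": force on the tool from outside, world axes, zero at the start; "ft_torque": the same for the moment, N m; "gripper_width": opening from 0.0 (shut) to 1.0 (fully open); "grasp_force": force on a finger pad.
Only numpy, scipy, OpenCV 4.12 (cv2) and the standard library are available. Lean on these libraries where they do the work, as an engineer would, in place of code of your own. Each camera call takes 0.05 s, during which the arm holds its last target. There are 200 camera calls.

## Working session

There is one attempt and no reset: what is moved stays moved. The work goes in short steps, Python scripts to look and compute and a shell command to move; the robot and the scene stay as the last step left them, time stands still between calls to the robot, and variables do not carry over. Pictures are saved under pics/ and viewed, at most 10 in all, crops included, and the job is handed in when it is done.

```bash
mkdir -p pics; cat > h.py <<'E'
import numpy as np, cv2
from plant import *
def ray(cam,px,ci=None):
    c=ci or camera_info(cam);T=np.array(c["T"])
    d=np.array([(px[0]-c["cx"])/c["fx"],-(px[1]-c["cy"])/c["fy"],-1.])
    return T[:3,3],T[:3,:3]@d
def atz(cam,px,z):
    o,d=ray(cam,px);return o+d*(z-o[2])/d[2]
def atd(cam,px,dep):
    o,d=ray(cam,px);u,v=int(round(px[0])),int(round(px[1]))
    w=dep[max(v-2,0):v+3,max(u-2,0):u+3];w=w[w>0]
    return o+d*np.median(w) if len(w) else None
E
python3 - <<'E'
from h import *
np.set_printoptions(precision=4,suppress=True)
s=state();print(s["time"],s["tool_pos"],s["tool_rot"])
ims=[]
for c in ["top","scene"]:
    im,d=grab_frame(c);cv2.imwrite(f"pics/{c}0.png",im)
    ci=camera_info(c);print(c,{k:v for k,v in ci.items() if k!='T'},np.array(ci["T"])[:3,3])
    for t in ["unit_top","screw_near_grip","screw_far_grip","cover_grip","board","flux_jar","tweezers"]:
        for r in pinpoint(c,t)[:2]:
            print(c,t,round(r["conf"],2),np.round(r["position"],1),atd(c,r["position"],d))
E
```

```text
0.0 [ 0.1405 -0.6084  0.2301] [-0.001   0.9936  0.1132 -0.    ]
top {'fx': 455.01338264641606, 'fy': 455.01338264641606, 'cx': 325.55102695609014, 'cy': 246.83957831071405} [0.475  0.1935 0.9635]
top screw_near_grip 0.5 [393. 266.] [0.5228 0.0701 0.1116]
top screw_near_grip 0.46 [383.1 308.7] [0.4427 0.0868 0.0961]
top screw_far_grip 0.52 [385.7 307.3] [0.4459 0.0839 0.1116]
top screw_far_grip 0.4 [394.  212.3] [0.6249 0.0676 0.1097]
top cover_grip 0.59 [391.5 262.6] [0.529  0.0731 0.1133]
top board 0.92 [278.9 271.7] [0.5137 0.2937 0.0157]
top flux_jar 0.97 [233.8 233. ] [0.5876 0.3799 0.0652]
top tweezers 0.58 [331.7 280.2] [0.4972 0.1836 0.0147]
scene {'fx': 496.1367862971787, 'fy': 496.1367862971787, 'cx': 319.40529897334727, 'cy': 240.36363289029973} [ 0.3762 -0.3514  0.9287]
scene screw_near_grip 0.6 [281.7 299.8] [0.4539 0.0845 0.1116]
scene screw_far_grip 0.52 [367.8 289. ] [0.6158 0.0596 0.1071]
scene cover_grip 0.87 [326.3 291.4] [0.5377 0.0745 0.1149]
scene cover_grip 0.57 [285.7 236. ] [0.515  0.2891 0.0165]
scene board 0.84 [283.9 237.1] [0.5103 0.2876 0.0161]
scene flux_jar 0.73 [305.7 193.5] [0.5891 0.3756 0.0409]
scene tweezers 0.55 [295.2 274.7] [0.5063 0.1834 0.019 ]
```

```bash
python3 - <<'E'
import cv2,numpy as np
a=cv2.imread("pics/top0.png")[160:360,190:450];b=cv2.imread("pics/scene0.png")[160:360,210:470]
cv2.imwrite("pics/c0.png",cv2.resize(np.hstack([a,b]),(800,308),interpolation=cv2.INTER_CUBIC))
E
```

```text
(no output)
```

View pics/c0.png

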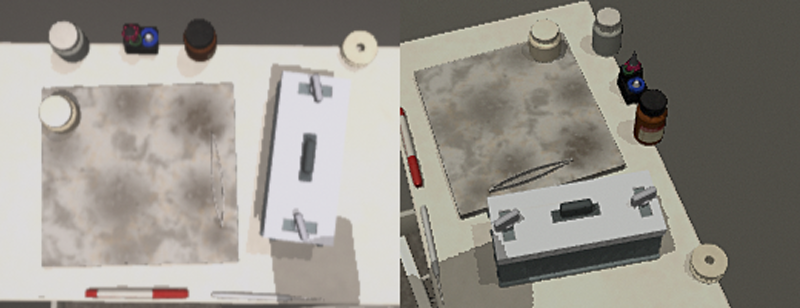

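The crops show the unit on the right, with its wings at about (300,225) and (316,85) and the handle at (308,157). The board is to the left, with the jar at its back-left corner and the tweezers along its right edge. Next I measure the wings, cover and board from the depth clouds.

```bash
cat >> h.py <<'E'
def cloud(cam,d):
    c=camera_info(cam);T=np.array(c["T"]);v,u=np.mgrid[:480,:640]
    P=np.stack([(u-c["cx"])/c["fx"]*d,-(v-c["cy"])/c["fy"]*d,-d],-1)
    W=P@T[:3,:3].T+T[:3,3];W[d<=0]=np.nan;return W
def rect(p,sc=1e3):
    r=cv2.minAreaRect((p[:,:2]*sc).astype(np.float32));b=cv2.boxPoints(r)
    e=[b[1]-b[0],b[2]-b[1]];e=max(e,key=np.linalg.norm)
    a=np.degrees(np.arctan2(e[1],e[0]));a=(a+90)%180-90
    return np.round(r[0],1),np.round(sorted(r[1]),1),round(float(a),1)
def pca(p):
    m=p.mean(0);w,V=np.linalg.eigh(np.cov((p-m)[:,:2].T));e=V[:,1]
    return np.round(m*1e3,1),round(float((np.degrees(np.arctan2(e[1],e[0]))+90)%180-90),1)
E
python3 - <<'E'
from h import *
for c in ["top","scene"]:
    im,d=grab_frame(c);W=cloud(c,d)
    x,y,z=W[...,0],W[...,1],W[...,2]
    roi=(x>.38)&(x<.70)&(y>-.0)&(y<.15)
    p=W[roi&(z>.082)&(z<.096)];print(c,"cover",np.median(p[:,2]),rect(p),len(p))
    q=roi&(z>.1);n,l=cv2.connectedComponents(q.astype(np.uint8))
    for i in range(1,n):
        p=W[l==i]
        if len(p)>15: print(" blob",len(p),p[:,2].max(),rect(p),pca(p[p[:,2]>p[:,2].max()-.008]))
    p=W[(x>.33)&(x<.7)&(y>.15)&(y<.45)&(z>.009)&(z<.021)];print("board",np.median(p[:,2]),rect(p))
    for t in ["board"]:
        m=masks_of(c,t)[0]["region"];p=W[m&(z<.03)];print(t,rect(p[~np.isnan(p[:,0])]))
    for t in ["screw_near_grip","screw_far_grip"]:
        for r in masks_of(c,t)[:2]:
            p=W[r["region"]];p=p[~np.isnan(p[:,0])];print(t,r["conf"],len(p),rect(p),pca(p))
E
```

```text
top cover 0.08983690433275415 (array([532.6,  73.7]), array([ 87.4, 210.1]), -6.6) 4595
 blob 97 0.11388189379275815 (array([617.5,  63.8]), array([ 9.6, 33.1]), 10.1) (array([616.8,  64.2, 110.6]), 10.0)
 blob 144 0.1167059754995301 (array([532.4,  73.9]), array([11.9, 38.7]), -6.3) (array([532.2,  74.1, 112.8]), -6.6)
 blob 97 0.11512054390048054 (array([447.4,  83.8]), array([ 9.1, 33.4]), 16.4) (array([447.4,  83.8, 111.5]), 17.1)
board 0.014813883145100348 (array([522.8, 290.2]), array([267.8, 357.9]), 1.9)
board (array([513.3, 291.9]), array([243.6, 264. ]), -88.1)
screw_near_grip 0.44 75 (array([447.3,  84.7]), array([ 8.6, 28.8]), 13.7) (array([447.2,  84.9, 110.5]), 17.0)
screw_far_grip 0.63 88 (array([617.7,  65.1]), array([ 9.1, 31.9]), 9.9) (array([617.3,  65.5, 108.8]), 10.6)
scene cover 0.0908842316640856 (array([533.6,  74.7]), array([ 90.2, 210.3]), -6.5) 4204
 blob 113 0.11644746526824068 (array([618.6,  63.9]), array([ 8.8, 33.7]), 9.7) (array([618.5,  63.4, 112.5]), 10.0)
 blob 175 0.11760516055403192 (array([533.1,  73.2]), array([12.8, 39.4]), -3.8) (array([533.2,  72.9, 113.9]), -7.2)
 blob 121 0.11760288551562215 (array([448.2,  82.7]), array([ 9.7, 34.4]), 13.8) (array([447.9,  83.2, 112.6]), 15.8)
board 0.016387311795642345 (array([523.6, 290.5]), array([273.2, 352.9]), 0.7)
board (array([513.5, 299.8]), array([250.8, 281.2]), -88.3)
screw_near_grip 0.52 186 (array([448.4,  89.6]), array([23.6, 39.1]), 21.3) (array([448.3,  83.4, 103.8]), 21.7)
screw_far_grip 0.49 1929 (array([533.3,  63.5]), array([ 64.7, 215.6]), -6.8) (array([527.8,  44. ,  46.4]), -6.7)
```

```bash
python3 -m handwheel '[[[0.03,0.034,0,0,0,1],[0.0307,0.035,0,0,0,1],[0.0307,0.035,0,0,0,1],[0.0307,0.035,0,0,0,0.3],[0.0307,0.035,0,0,0,0],[0.0307,0.035,0,0,0,0],[0.0307,0.035,0,0,0,0],[0.0307,0.035,0,0,0,0],[0.0307,0.035,0,0,0,0],[0.0307,0.035,0,0,0,0],[0,0.035,0,0,0,0],[0,0.039,0,0,0,0],[0,0.039,0,0,0,0],[0,0.039,0,0,0,0],[0,0.039,0,0,0,0],[0,0.039,0,0,0,0],[0,0.039,0,0,0,0],[0,0.039,0,0,0,0],[0,0.035,0,0,0,0],[0,0,0,0,0,0]]]' 0.5; python3 -c "
from plant import state;s=state();print(s['joint_pos'],s['tool_pos'],s['tool_rot'])"
```

```text
time: 2.87
tool_pos: [0.4148, 0.0521, 0.2316]
tool_rot: [-0.001, 0.989, 0.146, 0.001]
contact_force: [0.0, -0.8, -0.3]
gripper_width: 0.499
grasp_force: 0.0
[-0.05504033 -0.48092613  2.06687677  0.00243447  1.55497003  1.22343634] [0.41481125 0.05213949 0.23160174] [-1.12539208e-03  9.89339611e-01  1.45621222e-01  5.72445654e-04]
```

```bash
python3 -m handwheel '[[[0.016,0.0157,-0.02,0,0,0],[0.0168,0.0157,-0.03,0,0,0],[0,0,-0.03,0,0,0],[0,0,0,0,0,0],[0,0,0,0,0,0]]]' ; python3 - <<'E'
from h import *
s=state();print(s['tool_pos'])
im,d=grab_frame("wrist");cv2.imwrite("pics/w0.png",im)
W=cloud("wrist",d);z=W[...,2]
q=((z>.1)&(z<.125)).astype(np.uint8);n,l=cv2.connectedComponents(q)
for i in range(1,n):
    p=W[l==i]
    if len(p)>60: print(len(p),p[:,2].max(),rect(p),pca(p[p[:,2]>p[:,2].max()-.006]))
p=W[(z>.08)&(z<.097)];print(np.median(p[:,2]))
E
```

```text
time: 3.28
tool_pos: [0.4468, 0.0782, 0.1497]
tool_rot: [-0.0, 0.99, 0.142, -0.002]
contact_force: [-0.3, 0.3, 0.8]
gripper_width: 0.501
grasp_force: 0.0
[0.44680873 0.07816716 0.14974489]
2094 0.11719370255673975 (array([535.3,  72.7]), array([12.3, 39.9]), -6.6) (array([535.5,  73.1, 114.4]), -6.7)
930 0.11528986859921825 (array([450.6,  82.7]), array([ 9. , 33.3]), 17.3) (array([451.1,  82.8, 112.3]), 17.4)
2175 0.1235039755825808 (array([ 477.2, -106.6]), array([21.1, 66.9]), 29.9) (array([482.1, -94.8, 119.8]), 32.2)
0.0911511442094115
```

View pics/w0.png

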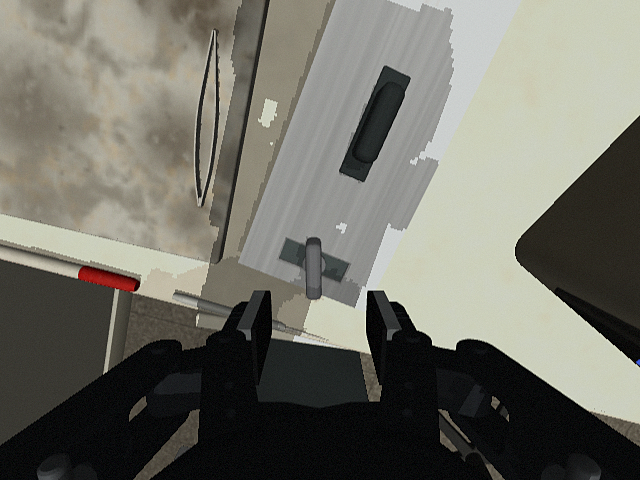

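The wrist picture shows the near wing at (314,267) between the fingers, lined up with them. Now I descend and grip it.

```bash
python3 -m handwheel '[[[0.002,0.005,-0.01,0,0,0.6],[0,0,-0.015,0,0,0],[0,0,-0.015,0,0,0],[0,0,-0.01,0,0,0],[0,0,-0.003,0,0,0],[0,0,0,0,0,0],[0,0,0,0,0,0]]]'
```

```text
time: 3.92
tool_pos: [0.4509, 0.0835, 0.0993]
tool_rot: [0.0, 0.989, 0.147, 0.001]
contact_force: [0.4, -0.7, 0.0]
gripper_width: 0.497
grasp_force: 0.0
```

```bash
python3 -m handwheel '[[[-0.001,0,-0.003,0,0,0],[0,0,0,0,0,0],[0,0,0,0,0,0],[0,0,0,0,0,0],[0,0,0,0,0,0],[0,0,0,0,0,0],[0,0,0,0,0,0]]]' 0
```

```text
time: 4.5
tool_pos: [0.4498, 0.0825, 0.096]
tool_rot: [0.001, 0.989, 0.147, 0.001]
contact_force: [0.4, -3.8, 0.9]
gripper_width: 0.089
grasp_force: 60.2
```

```bash
python3 -m handwheel '[[[0,0,0,0,0,3],[0,0,0,0,0,5],[0,0,0,0,0,5],[0,0,0,0,0,5],[0,0,0,0,0,5],[0,0,0,0,0,5],[0,0,0,0,0,5],[0,0,0,0,0,5],[0,0,0,0,0,5],[0,0,0,0,0,5],[0,0,0,0,0,5],[0,0,0,0,0,5],[0,0,0,0,0,5],[0,0,0,0,0,3],[0,0,0,0,0,2],[0,0,0,0,0,2],[0,0,0,0,0,1],[0,0,0,0,0,0],[0,0,0,0,0,0]]]'; python3 -c "
from plant import state;s=state();print(s['ft_torque'],s['joint_pos'])
import math;q=s['tool_rot'];print(2*math.degrees(math.atan2(q[2],q[1])))"
```

```text
time: 6.08
tool_pos: [0.4483, 0.0836, 0.096]
tool_rot: [-0.001, 0.721, 0.693, -0.001]
contact_force: [-5.3, -0.9, 6.8]
gripper_width: 0.085
grasp_force: 68.6
[-0.21499876  1.04809454 -1.09228872] [ 2.05062021e-02 -2.39325129e-01  2.11932395e+00  6.64108533e-04
  1.26469218e+00  6.05657334e-02]
87.69323531709868
```

```bash
python3 -m handwheel '[[[0,0,0,0,0,0],[0,0,0,0,0,0],[0,0,0,0,0,0],[0,0,0.01,0,0,0],[0,0,0.02,0,0,0],[0,0,0.025,0,0,-3],[0.01,0,0,0,0,-6.5],[0.016,-0.002,0,0,0,-6.5],[0.016,-0.002,0,0,0,-6.5],[0.016,-0.002,0,0,0,-6.5],[0.016,-0.002,0,0,0,-6.5],[0.016,-0.002,0,0,0,-6.5],[0.016,-0.002,0,0,0,-6.5],[0.016,-0.002,0,0,0,-6.5],[0.016,-0.002,0,0,0,-6.5],[0.016,-0.002,0,0,0,-6.5],[0.016,-0.002,0,0,0,-6.5],[0,0,0,0,0,-3],[0,0,0,0,0,0],[0,0,0,0,0,0]]]' 0.5; python3 - <<'E'
from h import *
s=state();q=s['tool_rot'];print(s['tool_pos'],2*np.degrees(np.arctan2(q[2],q[1])))
for c in ["wrist","scene","top"]:
    im,d=grab_frame(c);cv2.imwrite(f"pics/{c}1.png",im)
    W=cloud(c,d);x,y,z=W[...,0],W[...,1],W[...,2]
    k=((z>.1)&(z<.122)&(x>.42)&(x<.65)&(y>.03)&(y<.12)).astype(np.uint8);n,l=cv2.connectedComponents(k)
    for i in range(1,n):
        p=W[l==i]
        if len(p)>30: print(c,len(p),p[:,2].max(),rect(p),pca(p[p[:,2]>p[:,2].max()-.006]))
E
```

```text
time: 7.75
tool_pos: [0.6193, 0.0636, 0.1507]
tool_rot: [-0.0, 0.996, 0.091, 0.0]
contact_force: [-0.4, -0.6, 0.0]
gripper_width: 0.498
grasp_force: 0.0
[0.61932116 0.06362148 0.15070243] 10.488069265644384
wrist 914 0.11221006982776985 (array([619.4,  63.3]), array([ 8.8, 33.9]), 10.3) (array([620.3,  63.5, 109.9]), 10.4)
wrist 745 0.11440469016436877 (array([539.6,  72.3]), array([12. , 29.7]), -6.3) (array([544.6,  72.1, 111.6]), -10.9)
scene 86 0.11705656394803787 (array([615.6,  62.8]), array([ 9., 28.]), 11.4) (array([614.3,  62.7, 112.9]), 10.8)
scene 177 0.11798167073550037 (array([533.2,  73.2]), array([12.8, 39.6]), -3.3) (array([532.7,  73.3, 114.8]), -5.6)
scene 91 0.1166019402717342 (array([447.8,  83.7]), array([ 8.8, 35.5]), 83.5) (array([447.7,  82.6, 112.7]), 83.0)
top 85 0.11579149933891641 (array([447.2,  84.2]), array([ 8.7, 32. ]), 83.7) (array([447.1,  84.2, 111.8]), 86.0)
```

The near wing now stands at 83.5°, its stop. The far wing is lined up with the gripper, so I descend and grip it.

```bash
python3 -m handwheel '[[[0,0,-0.015,0,0,0],[0,0,-0.02,0,0,0],[0,0,-0.014,0,0,0],[0,0,-0.006,0,0,0],[0,0,0,0,0,0],[0,0,0,0,0,0]]]'; python3 -m handwheel '[[[0,0,0,0,0,0],[0,0,0,0,0,0],[0,0,0,0,0,0],[0,0,0,0,0,0],[0,0,0,0,0,0],[0,0,0,0,0,0]]]' 0
```

```text
time: 8.4
tool_pos: [0.619, 0.0636, 0.0952]
tool_rot: [-0.0, 0.996, 0.091, -0.0]
contact_force: [0.6, -0.3, -0.2]
gripper_width: 0.5
grasp_force: 0.0
time: 8.9
tool_pos: [0.6202, 0.0626, 0.0969]
tool_rot: [0.001, 0.996, 0.091, 0.001]
contact_force: [-1.1, -4.7, 5.5]
gripper_width: 0.086
grasp_force: 60.7
```

Turn by 77° (the stop is about 73° on).

```bash
python3 -m handwheel '[[[0,0,0,0,0,3],[0,0,0,0,0,5],[0,0,0,0,0,5],[0,0,0,0,0,5],[0,0,0,0,0,5],[0,0,0,0,0,5],[0,0,0,0,0,5],[0,0,0,0,0,5],[0,0,0,0,0,5],[0,0,0,0,0,5],[0,0,0,0,0,5],[0,0,0,0,0,5],[0,0,0,0,0,5],[0,0,0,0,0,5],[0,0,0,0,0,4],[0,0,0,0,0,2],[0,0,0,0,0,2],[0,0,0,0,0,1],[0,0,0,0,0,0],[0,0,0,0,0,0]]]'; python3 -c "
from plant import state;s=state();print(s['ft_torque'])
import math;q=s['tool_rot'];print(2*math.degrees(math.atan2(q[2],q[1])))"
```

```text
time: 10.57
tool_pos: [0.6192, 0.0636, 0.0969]
tool_rot: [-0.0, 0.724, 0.69, 0.0]
contact_force: [-5.3, -2.6, 7.3]
gripper_width: 0.086
grasp_force: 66.3
[-0.43504147  0.77550866 -1.02244636]
87.20914689259824
```

```bash
python3 -m handwheel '[[[0,0,0,0,0,0],[0,0,0,0,0,0],[0,0,0,0,0,0],[0,0,0.012,0,0,0],[0,0,0.02,0,0,0],[0,0,0.023,0,0,-4],[-0.005,0,0,0,0,-7],[-0.01,0.001,0,0,0,-7],[-0.01,0.001,0,0,0,-7],[-0.01,0.001,0,0,0,-7],[-0.01,0.001,0,0,0,-7],[-0.01,0.001,0,0,0,-7],[-0.01,0.001,0,0,0,-7],[-0.01,0.001,0,0,0,-7],[-0.01,0.001,0,0,0,-7],[0,0.002,0,0,0,-7],[0,0,0,0,0,-7],[0,0,0,0,0,-7],[0,0,0,0,0,-5.7],[0,0,0,0,0,0]]]' 0.5; python3 - <<'E'
from h import *
s=state();q=s['tool_rot'];print(s['tool_pos'],2*np.degrees(np.arctan2(q[2],q[1])),s['joint_pos'])
for c in ["wrist","scene","top"]:
    im,d=grab_frame(c);cv2.imwrite(f"pics/{c}2.png",im)
    W=cloud(c,d);x,y,z=W[...,0],W[...,1],W[...,2]
    k=((z>.1)&(z<.122)&(x>.42)&(x<.65)&(y>.03)&(y<.12)).astype(np.uint8);n,l=cv2.connectedComponents(k)
    for i in range(1,n):
        p=W[l==i]
        if len(p)>30: print(c,len(p),p[:,2].max(),rect(p),pca(p[p[:,2]>p[:,2].max()-.006]))
E
```

```text
time: 12.23
tool_pos: [0.5343, 0.0738, 0.151]
tool_rot: [-0.0, 0.998, -0.056, 0.0]
contact_force: [-0.6, 0.1, 0.5]
gripper_width: 0.504
grasp_force: 0.0
[0.53429132 0.07382868 0.15099233] -6.375788213062955 [-8.67031350e-04 -8.91816873e-02  1.88996025e+00  3.37737566e-04
  1.34017734e+00  1.68113070e+00]
wrist 1286 0.11282860259369615 (array([619. ,  63.2]), array([ 8.8, 33.4]), 84.1) (array([619. ,  63.3, 110. ]), 83.9)
wrist 1409 0.11455912327034129 (array([534.5,  72.5]), array([11.7, 39.2]), -6.2) (array([535.3,  72.6, 111.9]), -6.3)
wrist 893 0.11203999438922321 (array([450.1,  81.9]), array([ 8.1, 34. ]), 83.4) (array([451.3,  82.3, 109.3]), 84.5)
scene 97 0.11749355497606218 (array([618.4,  64. ]), array([ 8.7, 34.2]), 83.3) (array([618.1,  63.1, 113.1]), 83.0)
scene 117 0.11777170295307471 (array([532.6,  72.8]), array([12.1, 38.1]), -11.7) (array([525.1,  73.7, 114.4]), -14.2)
scene 93 0.11554683057132242 (array([447.7,  83.1]), array([ 9.1, 33.7]), 83.5) (array([447.8,  83.3, 112.6]), 84.1)
```

Both screws are at their stops. Next is the cover's handle.

```bash
python3 -m handwheel '[[[-0.0005,-0.0008,-0.015,0,0,-0.1],[0,0,-0.02,0,0,0],[0,0,-0.014,0,0,0],[0,0,-0.008,0,0,0],[0,0,0,0,0,0],[0,0,0,0,0,0]]]'; python3 -m handwheel '[[[0,0,0,0,0,0],[0,0,0,0,0,0],[0,0,0,0,0,0],[0,0,0,0,0,0],[0,0,0,0,0,0],[0,0,0,0,0,0]]]' 0
```

```text
time: 12.88
tool_pos: [0.5337, 0.0728, 0.0933]
tool_rot: [0.0, 0.998, -0.055, -0.0]
contact_force: [0.5, 0.7, 0.0]
gripper_width: 0.497
grasp_force: 0.0
time: 13.38
tool_pos: [0.5347, 0.0728, 0.0949]
tool_rot: [-0.0, 0.998, -0.056, 0.001]
contact_force: [-0.1, 0.7, 5.4]
gripper_width: 0.128
grasp_force: 63.0
```

```bash
python3 -m handwheel '[[[0,0,0.002,0,0,0],[0,0,0.003,0,0,0],[0,0,0.004,0,0,0],[0,0,0.005,0,0,0],[0,0,0.006,0,0,0],[0,0,0.006,0,0,0],[0,0,0.006,0,0,0],[0,0,0.008,0,0,0],[0,0,0.01,0,0,0],[0,0,0.01,0,0,0],[0,0,0.01,0,0,0],[0,0,0.01,0,0,0],[0,0,0.01,0,0,0],[0,0,0,0,0,0],[0,0,0,0,0,0]]]'; python3 - <<'E'
from h import *
im,d=grab_frame("scene");im2,d2=grab_frame("top")
cv2.imwrite("pics/lift.png",cv2.resize(np.hstack([im2[130:370,170:470],im[130:370,190:490]]),(800,320)))
for c,dd in (("top",d2),("scene",d)):
    W=cloud(c,dd);x,y,z=W[...,0],W[...,1],W[...,2]
    m=masks_of(c,"board")[0]["region"]&(z>.005)&(z<.025);p=W[m];print(np.median(p[:,2]),rect(p))
    p=W[(x>.4)&(x<.66)&(y>0)&(y<.15)&(z>.15)&(z<.20)];print("cover",rect(p),np.median(p[:,2]))
E
```

```text
time: 14.63
tool_pos: [0.5342, 0.0728, 0.1844]
tool_rot: [-0.0, 0.998, -0.056, 0.001]
contact_force: [-0.4, -0.9, -2.8]
gripper_width: 0.121
grasp_force: 62.0
0.014880878172927492 (array([512.5, 293.6]), array([242.4, 267.2]), -88.0)
cover (array([531.9,  74.6]), array([ 87.6, 210.1]), -6.4) 0.17831227068918287
0.016345381324784358 (array([514.3, 271. ]), array([223.6, 242. ]), 2.1)
cover (array([533.2,  75.1]), array([ 90.7, 210.4]), -6.6) 0.1803462609971938
```

View pics/lift.png

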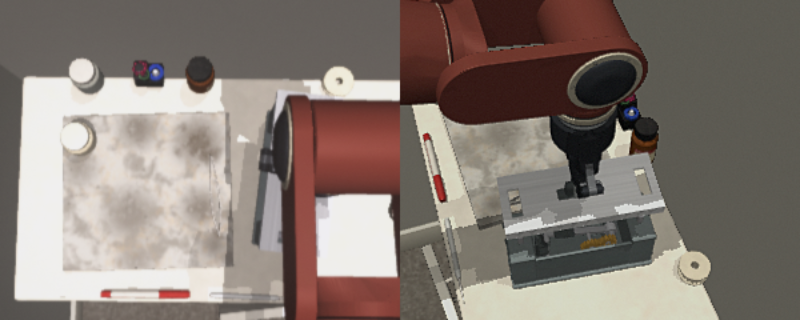

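The cover is clear, hanging level from the handle, and the lever and gears show beneath it. I carry it to the board.

```bash
python3 -m handwheel '[[[0,0.008,0,0,0,0],[-0.002,0.015,0,0,0,0.8],[-0.002,0.02,0,0,0,0.8],[-0.002,0.02,0,0,0,0.8],[-0.002,0.02,0,0,0,0.9],[-0.002,0.02,0,0,0,0.9],[-0.002,0.02,0,0,0,0.9],[-0.002,0.02,0,0,0,0.8],[-0.002,0.02,0,0,0,0.8],[-0.002,0.02,0,0,0,0.8],[-0.002,0.02,0,0,0,0.5],[0,0.012,0,0,0,0.5],[0,0,-0.01,0,0,0],[0,0,-0.02,0,0,0],[0,0,-0.025,0,0,0],[0,0,-0.025,0,0,0],[0,0,-0.02,0,0,0],[0,0,-0.01,0,0,0],[0,0,0,0,0,0],[0,0,0,0,0,0]]]'; python3 - <<'E'
from h import *
s=state();q=s['tool_rot'];print(2*np.degrees(np.arctan2(q[2],q[1])))
im,d=grab_frame("scene");cv2.imwrite("pics/pre.png",im)
W=cloud("scene",d);x,y,z=W[...,0],W[...,1],W[...,2]
p=W[(x>.38)&(x<.66)&(y>.2)&(y<.36)&(z>.055)&(z<.085)];print("cover",rect(p),np.median(p[:,2]))
E
```

```text
time: 16.5
tool_pos: [0.5136, 0.2873, 0.0729]
tool_rot: [0.0, 1.0, 0.018, -0.001]
contact_force: [0.5, 0.0, -1.9]
gripper_width: 0.125
grasp_force: 61.9
2.0674425638531218
cover (array([512.7, 289.1]), array([ 91.4, 210.6]), 2.0) 0.06926687677175769
```

View pics/pre.png

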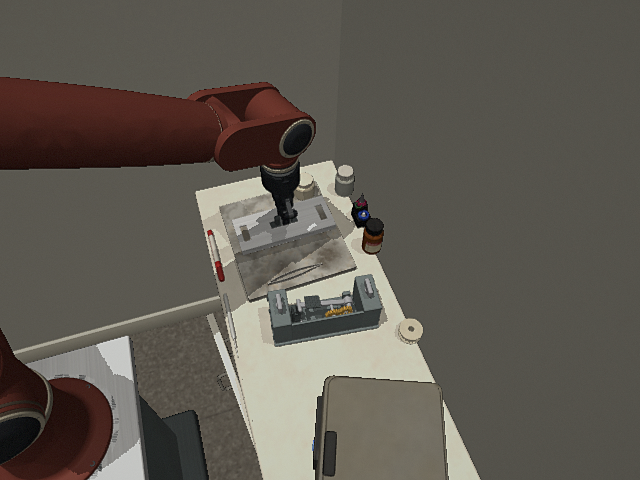

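The cover hangs over the middle of the board at (285,225), clear of the jar and tweezers. The open unit is at (325,310). I lower the cover.

```bash
python3 -m handwheel '[[[0,0,-0.01,0,0,0],[0,0,-0.01,0,0,0],[0,0,-0.007,0,0,0],[0,0,-0.004,0,0,0],[0,0,-0.002,0,0,0],[0,0,-0.001,0,0,0],[0,0,-0.001,0,0,0],[0,0,0,0,0,0],[0,0,0,0,0,0]]]'
```

```text
time: 17.3
tool_pos: [0.5139, 0.2879, 0.0386]
tool_rot: [-0.0, 1.0, 0.018, 0.0]
contact_force: [-0.0, -0.4, -2.0]
gripper_width: 0.126
grasp_force: 62.0
```

```bash
python3 -m handwheel '[[[0,0,-0.001,0,0,0],[0,0,-0.001,0,0,0],[0,0,-0.001,0,0,0],[0,0,0,0,0,0],[0,0,0,0,0,0]]]'
```

```text
time: 17.72
tool_pos: [0.5139, 0.2879, 0.0359]
tool_rot: [-0.0, 1.0, 0.018, 0.0]
contact_force: [-1.7, -2.0, 1.3]
gripper_width: 0.124
grasp_force: 62.5
```

```bash
python3 -m handwheel '[[[0,0,-0.0005,0,0,0],[0,0,0,0,0,0],[0,0,0,0,0,0],[0,0,0,0,0,0],[0,0,0.005,0,0,0],[0,0,0.015,0,0,0],[0,0,0.025,0,0,0],[0,0,0.03,0,0,0],[0,0,0.03,0,0,0],[0,0,0.02,0,0,0]]]' 0.4
python3 -m handwheel '[[[0,-0.015,0.01,0,0,-1],[-0.001,-0.03,0,0,0,-1.5],[-0.001,-0.035,0,0,0,-1.5],[-0.001,-0.035,0,0,0,-1.5],[-0.001,-0.035,0,0,0,-1.5],[-0.001,-0.03,0,0,0,-1.5],[0,-0.0253,0,0,0,0],[0,0,0,0,0,0],[0,0,0,0,0,0],[0,0,0,0,0,0]]]' 0
python3 - <<'E'
from h import *
s=state();q=s['tool_rot'];print(2*np.degrees(np.arctan2(q[2],q[1])))
out=[]
for c in ["wrist","scene","top"]:
    im,d=grab_frame(c);out.append(im);W=cloud(c,d);x,y,z=W[...,0],W[...,1],W[...,2]
    for t in ["lever_pad","cover_grip","unit_top"]:
        for r in pinpoint(c,t)[:2]: print(c,t,round(r["conf"],2),np.round(r["position"]),atd(c,r["position"],d))
    p=W[(x>.38)&(x<.66)&(y>.22)&(y<.345)&(z>.024)&(z<.04)]
    if len(p)>50: print(c,"cover",rect(p),np.median(p[:,2]))
cv2.imwrite("pics/lv.png",np.hstack([cv2.resize(out[0],(480,360)),cv2.resize(out[1][180:360,190:430],(320,240))[:, :].__class__(( 360,320,3),np.uint8)*0+cv2.copyMakeBorder(cv2.resize(out[1][180:360,190:430],(320,240)),0,120,0,0,0)]))
E
```

```text
time: 18.55
tool_pos: [0.5148, 0.2883, 0.1637]
tool_rot: [-0.001, 1.0, 0.018, 0.002]
contact_force: [-0.4, -0.1, 1.1]
gripper_width: 0.396
grasp_force: 0.0
time: 19.38
tool_pos: [0.5088, 0.0828, 0.1701]
tool_rot: [-0.0, 0.998, -0.056, 0.0]
contact_force: [-0.5, 0.4, 0.3]
gripper_width: -0.0
grasp_force: 0.0
-6.419374118747974
wrist lever_pad 0.59 [322. 245.] [0.51135887 0.08124008 0.07395895]
wrist unit_top 0.72 [331. 216.] [0.51925024 0.07187928 0.00606553]
wrist cover (array([512.7, 289. ]), array([ 89.4, 210.9]), 2.0) 0.02988155735759715
scene lever_pad 0.61 [311. 302.] [0.51003925 0.08105639 0.07622641]
scene lever_pad 0.58 [289. 237.] [0.4734159  0.07351755 0.31978995]
scene cover_grip 0.93 [284. 227.] [0.51126734 0.28635249 0.05631304]
scene unit_top 0.76 [322. 297.] [5.46195477e-01 1.23985852e-01 2.23867223e-05]
scene cover (array([512.8, 290. ]), array([ 90.1, 210. ]), 2.2) 0.032271013985740504
top cover (array([512. , 289.7]), array([ 87.7, 210.2]), 2.0) 0.03088059091128592
```

View pics/lv.png

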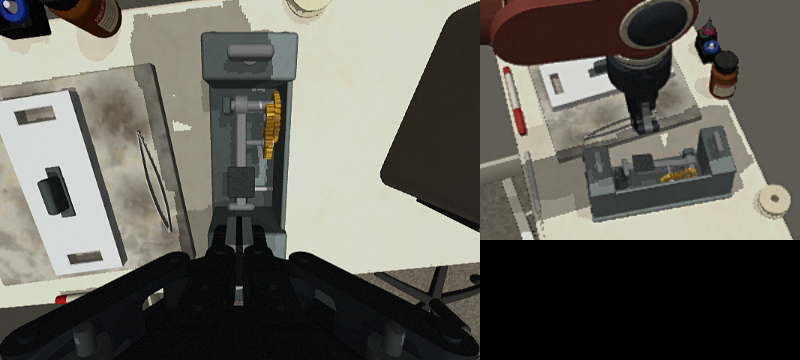

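The cover lies flat on the board at (50,190) with its top at z = 0.031. The dark pad is at (241,182), and its measured position (0.510, 0.0815, 0.075) agrees with the expected one. I go down over it.

```bash
python3 -m handwheel '[[[0.001,-0.001,-0.02,0,0,0],[0,0,-0.03,0,0,0],[0,0,-0.025,0,0,0],[0,0,-0.012,0,0,0],[0,0,0,0,0,0],[0,0,-0.003,0,0,0],[0,0,-0.003,0,0,0],[0,0,-0.003,0,0,0],[0,0,-0.003,0,0,0],[0,0,0,0,0,0],[0,0,0,0,0,0]]]'
```

```text
time: 20.9
tool_pos: [0.5105, 0.0816, 0.0719]
tool_rot: [-0.0, 0.998, -0.056, 0.001]
contact_force: [-1.0, 0.7, 4.4]
gripper_width: 0.005
grasp_force: 1.9
```

```bash
python3 -m handwheel '[[[0,0,-0.002,0,0,0],[0,0,-0.002,0,0,0],[0,0,-0.002,0,0,0],[0,0,-0.002,0,0,0],[0,0,-0.002,0,0,0],[0,0,-0.002,0,0,0],[0,0,-0.002,0,0,0],[0,0,-0.002,0,0,0],[0,0,-0.002,0,0,0],[0,0,-0.002,0,0,0],[0,0,-0.002,0,0,0],[0,0,-0.002,0,0,0],[0,0,-0.002,0,0,0],[0,0,-0.001,0,0,0],[0,0,0,0,0,0],[0,0,0,0,0,0]]]'
```

```text
time: 22.23
tool_pos: [0.5078, 0.0819, 0.0444]
tool_rot: [-0.0, 0.998, -0.056, -0.003]
contact_force: [-10.6, 0.9, 13.7]
gripper_width: 0.001
grasp_force: 7.7
```

```bash
python3 -m handwheel '[[[0,0,-0.001,0,0,0],[0,0,-0.001,0,0,0],[0,0,0,0,0,0]]]'
```

```text
time: 22.48
tool_pos: [0.5079, 0.0819, 0.044]
tool_rot: [-0.0, 0.998, -0.056, -0.003]
contact_force: [-15.8, 1.2, 23.0]
gripper_width: 0.001
grasp_force: 13.1
```

Down at the stop with 23 N. I let go and look.

```bash
python3 -m handwheel '[[[0,0,0.002,0,0,0],[0,0,0.004,0,0,0],[0,0,0.006,0,0,0],[0,0,0.02,0,0,0],[0,0,0.03,0,0,0],[0,0,0.04,0,0,0],[0,0,0.03,0,0,0],[0,0,0,0,0,0],[0,0,0,0,0,0]]]'; python3 - <<'E'
from h import *
out=[]
for c in ["wrist","scene","top"]:
    im,d=grab_frame(c);out.append(im)
    W=cloud(c,d);x,y,z=W[...,0],W[...,1],W[...,2]
    for r in pinpoint(c,"lever_pad")[:1]: print(c,round(r["conf"],2),np.round(r["position"]),atd(c,r["position"],d))
    p=W[(x>.38)&(x<.66)&(y>.22)&(y<.345)&(z>.024)&(z<.04)]
    if len(p)>50: print(c,"cover",rect(p),np.median(p[:,2]))
cv2.imwrite("pics/end.png",np.hstack([cv2.resize(out[0],(480,360)),cv2.copyMakeBorder(cv2.resize(out[1][180:360,190:430],(320,240)),0,120,0,0,0)]))
E
```

```text
time: 23.23
tool_pos: [0.5114, 0.0814, 0.1763]
tool_rot: [-0.0, 0.998, -0.056, 0.003]
contact_force: [-0.1, 0.5, -1.2]
gripper_width: -0.0
grasp_force: 0.0
wrist 0.69 [330.  81.] [0.61331957 0.06399436 0.10567881]
wrist cover (array([510.9, 289. ]), array([ 89.6, 210.5]), 2.1) 0.02758116240697045
scene 0.62 [310. 310.] [0.50575002 0.07879459 0.05024182]
scene cover (array([512.6, 287.8]), array([ 89.7, 211.1]), 0.7) 0.032309281003878254
top cover (array([512. , 289.5]), array([ 87.3, 210.3]), 2.0) 0.03086150016513678
```

View pics/end.png

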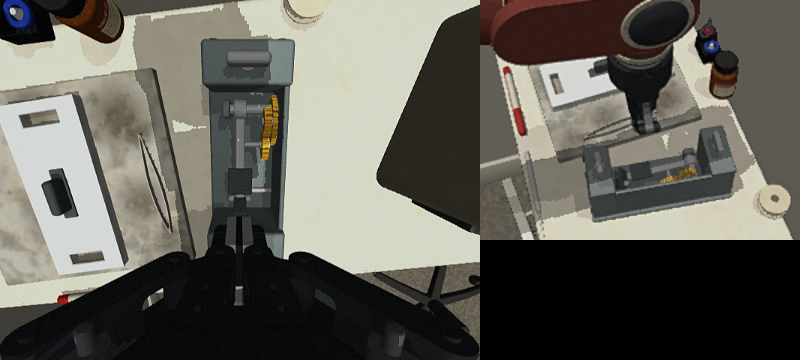

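The pad at (240,180) stays down at z ≈ 0.050, which is 25 mm lower and matches the catch angle of 0.345. The cover lies flat on the board, and the jar and tweezers are where they were.

```bash
python3 -c "
from plant import job_done;print(job_done())"
```

```text
the job is handed in; nothing more can be done
None
```

The job is handed in after about 23 s of robot time: both screws are at their stops, the cover lies flat, handle up, on the board, and the lever is held down by its catch (judged from its pad height, about 25 mm down).

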